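# Stand the fallen jar up and hold the weigh paddle level

## Task

One of the three spice jars on the long counter scale has fallen over: stand it upright again in the scale's lane, between its two standing neighbours. Then press the sprung weigh paddle at the left end of the scale down until it lies level, and finish while still holding it level with the gripper; pressing it right down to the bottom would zero the scale, so do not. Leave the two standing jars and the yoghurt tub where they are.

Things in the scene. Friction and masses are not known exactly. Their poses are not given: they have to be found in the camera images.
- lane (a point): middle of the lane of a fixed counter scale (low grey housing 98 mm deep, 400 mm long), on its steel deck, 30 mm above the worktop. The lane lies between lips that rise only 5 mm above the deck; inside them it is 72 mm wide (x) and 378 mm long (y). x points across the lane, away from the robot; y along the lane to the left, towards the paddle; z up
- fallen_centre (a point): centre of the fallen spice jar: a closed cylinder 41 mm in diameter, 105 mm tall, cap of the same width, 0.08 to 0.15 kg; the point is on its axis, half-way up; its z axis runs from foot to cap. At the start it lies on the deck, axis 20.5 mm above it, roughly along the lane, cap towards the lane's -y end; it can roll. Upright, the point is 52.5 mm above the deck
- left_centre (a point): centre of the spice jar standing near the lane's +y end, same shape and size as the fallen one, loose; z axis up, point 52.5 mm above the deck
- right_centre (a point): centre of the spice jar standing near the lane's -y end, same shape and size, loose; z axis up, point 52.5 mm above the deck
- tub_centre (a point): centre of a closed yoghurt tub, 72 mm wide and 71 mm tall, standing loose on the worktop in front of the scale, on the robot's side; point 35 mm above the worktop
- paddle_pad (a point): the spot to press: centre of the upper face of the ribbed rubber pad (34 mm long, 42 mm wide) at the free end of the weigh paddle, 66 mm out from the hinge pin; it moves with the paddle: 100 mm above the worktop when free, 78 mm when level, 55 mm when right down. Just under the paddle is the control block, 24 mm high
- paddle_hinge (a point): middle of the paddle's hinge pin, fixed, 72 mm above the worktop beyond the lane's +y end on its middle line, between two cheeks that reach 84 mm above the worktop. The paddle is a flat steel plate, 46 mm wide, 7 mm thick and 88 mm long from the pin, reaching out along the lane's +y; axes as the lane's
- paddle (a joint): angle of the weigh paddle in rad: 0 free (sprung up, free end 20 degrees above level), 0.35 level, 0.70 right down at its stop. A spring pushes it back up: at the pad it takes about 3 N to start it, 6 N to keep it level and 9 N to push it right down
Things that resemble listed ones, but are neither listed nor needed, are in the scene too. Leave any orange or turquoise look-alike of the part that bears fallen_centre alone.

How it is judged:
By the outcome, as a careful person would: the job done as asked, in the order asked, and still so for the second after the job is handed in, while the arm keeps its last pose, push and grip.
It also fails if it takes over 58 s, if anything falls off the work surface, if the arm or the gripper's body presses on something with over 40 N, if the wrist force passes 120 N, or if a joint passes its speed limit or range.

## Robot

A 7-joint arm with a two-finger parallel gripper is mounted at the origin on a cart in front of the work surface, level with it; the furniture and walls round the work are solid. World frame = base frame: x ahead of the robot, y to its left, z up, the work surface at z = 0. Lengths are in m, angles in rad, forces in N, time in s.
With the tool pointing down it reaches from about 0.4 to 0.85 m from the base axis. Payload 10.4 kg.
Tool frame: the origin (TCP) lies midway between the tips of the shut fingers; the grasp point (between the pads) lies 19 mm behind it (r.grasp_offset is the distance from the TCP to the grasp point, in m); z points along the fingers, y is the line along which they close (so a half turn about z gives the same grasp; the last joint's range is limited). The gripper opens to 87 mm and grips with 3 to 60 N. Pads are 19 mm wide; open, the fingers measure 117 mm over their backs; the gripper's body (75 mm by 190 mm) begins 51 mm behind the grasp point.
Start: joints at [-1.367, 0.332, -0.065, 1.46, 0.022, 1.35, -0.088], TCP at [0.141, 0.609, 0.19] pointing down, gripper open.
Joint ranges: [-2.6, 2.6], [-0.5, 2.12], [-1.47, 1.34], [0.16, 2.42], [-1.27, 4.41], [0.06, 2.06], [-2.6, 2.6]. Speed limits (rad/s): [2.22, 2.22, 2.79, 2.79, 3.14, 3.14, 3.14].

## Interface

Orientations are given as a unit quaternion [x, y, z, w].
In Python, from bench import r gives the robot as it stands.
- The arm moves only by the tool drive_tool, never from a script. Its argument "moves" is a list that holds one entry, the list of rows, each a list of 7 numbers: the shift along the tool's x, y, z in m, then the turn, a rotation vector about the tool's x, y, z in rad, then the opening, from 0 (shut) to 1 (fully open). In form: [[[tx, ty, tz, ax, ay, az, jaw], ...]]. A call has 1 to 10 rows; each row shifts and turns the commanded pose from where the row before left it, along the tool's axes as they then stand; what a row does not reach is not made up. A row lasts 1/10 s, in which the tool goes at most 50 mm and 8.59 degrees, less where a joint would pass 70% of its speed; a pose out of reach is approached as far as the arm can. A call is refused whole if a number of a shift passes 0.05 or a number of a turn 0.15, either way. A call with a gripper value outside its range is refused whole. The fingers move at their own pace and stop on an object; "squeeze" is the grip in N (left out, the last holds). Time passes only in rows, so rows that do not move let the fingers close. It gives the time, the measured TCP pose, the force, the opening and the grip force at its end, in the units of the state.
- r.read_state(): the state, without advancing time (a new reading comes with each control period).
- r.camera(name): name is "scene" or "top" or "wrist"; returns the picture (420x560x3 uint8, red, green, blue); there is no depth.
- r.camera_info(name): a dict with "mtx" (3x3 intrinsics, pixels), "rvec" (rotation vector, rad) and "tvec" (3), from world to camera coordinates, as OpenCV has them; the wrist camera has in their place "T_tool_cam" (4x4, takes a point from camera to tool coordinates, whose origin is the TCP and whose axes are the flange's). Camera axes: x right, y down, z forward; pixel columns grow to the right and rows downward; lengths in m; the calibration is good to about 2 mm. A picture is of the moment at which its call begins: read the wrist's pose just before it. camera_info takes no time and is no camera call.
- r.close_job(): hands the job in; it is judged then, once.
Trained networks look in the newest picture that a camera, given by its name, has taken for a name from the list of things; names that differ only in an ending like _2 or _b are one class to them, and where a whole thing is asked for, a point or a joint stands for the part that bears it (a point fixed in the world has none). Each returns a list of dicts, best first, with "conf" (0 to 1); they miss things now and then, are a little off and sometimes report something else, mostly with a low value. They report only what shows in the picture. A call takes as long as a camera call. They do not tell look-alikes from the thing itself.
- r.find_in(camera, query): "bbox" ([left, top, right, bottom] in pixels, round what is visible of it).
- r.place_of(camera, query): "at" ([column, row] in pixels: a listed point, or the origin of a listed thing).
The state is a dict: "time": time; "joint_positions": joint angles; "joint_vel": joint speeds; "joint_torque": joint torques, N m; "ee_pos": TCP position; "eef_rot": TCP orientation; "ft_force": force on the tool from outside, world axes, zero at the start; "torque": the same for the moment, N m; "width": finger opening in m; "grip_force": force on a finger pad.
Only numpy, scipy, OpenCV 4.12 (cv2) and the standard library are available. Lean on these libraries where they do the work, as an engineer would, in place of code of your own. Each camera call takes 0.05 s, during which the arm holds its last target. There are 200 camera calls.

## Working session

There is one attempt and no reset: what is moved stays moved. The work goes in short steps, Python scripts to look and compute and a tool call to move; the robot and the scene stay as the last step left them, time stands still between calls to the robot, and variables do not carry over. Pictures are saved under pics/ and viewed, at most 10 in all, crops included, and the job is handed in when it is done.

Besides the shell and the picture viewer there is one more tool, called after "Emit:" as name(argument=value, ...) on one line, values as JSON. drive_tool: Moves the arm, as the interface text tells. Its arguments: {"type":"object","properties":{"moves":{"type":"array"},"squeeze":{"type":"number"}},"required":["moves"]}

```bash
ls; mkdir -p pics; python3 - <<'E'
from bench import r
import cv2,numpy as np
ims=[]
for c in("scene","top"):
    im=r.camera(c); ims.append(im)
    for q in("fallen_centre","left_centre","right_centre","tub_centre","paddle_pad","paddle_hinge","lane"):
        print(c,q,[(np.round(d["at"]).tolist(),round(d["conf"],2)) for d in r.place_of(c,q)][:5])
    cv2.imwrite(f"pics/{c}0.png",im[...,::-1])
s=r.read_state();print(s["time"],s["ee_pos"],s["eef_rot"],s["ft_force"])
E
```

```text
pics
scene fallen_centre [([248.0, 232.0], 0.8), ([358.0, 284.0], 0.79), ([209.0, 201.0], 0.79), ([329.0, 204.0], 0.75)]
scene left_centre [([288.0, 180.0], 0.78)]
scene right_centre [([395.0, 225.0], 0.85), ([289.0, 180.0], 0.36)]
scene tub_centre [([301.0, 263.0], 0.97)]
scene paddle_pad [([246.0, 157.0], 0.73), ([265.0, 171.0], 0.69)]
scene paddle_hinge [([264.0, 167.0], 0.86)]
scene lane [([336.0, 213.0], 0.63)]
top fallen_centre [([317.0, 174.0], 0.88), ([386.0, 245.0], 0.87), ([243.0, 246.0], 0.85), ([169.0, 230.0], 0.66)]
top left_centre [([248.0, 168.0], 0.63)]
top right_centre [([399.0, 171.0], 0.64), ([186.0, 162.0], 0.47)]
top tub_centre []
top paddle_pad [([189.0, 162.0], 0.82)]
top paddle_hinge [([218.0, 163.0], 0.63)]
top lane [([320.0, 170.0], 0.63)]
0.8 [0.14053878 0.609026   0.19039704] [1.13157077e-01 9.93577109e-01 6.88059802e-05 3.11346464e-06] [-0.07862791 -0.49992694  0.7492396 ]
```

View pics/scene0.png

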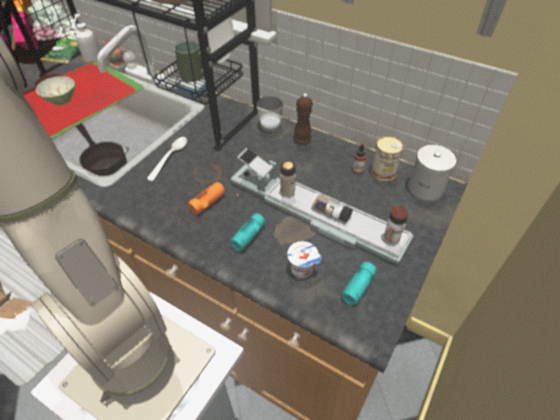

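View pics/top0.png

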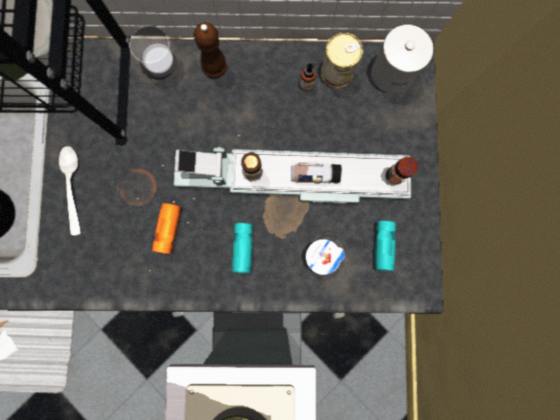

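The scene view shows the fallen jar at (332,208) and the top view shows it at (317,174), black cap to the right (-y). The standing jars are at (250,167) and (400,171) in the top view, the tub at (325,257) and the paddle at (190,162). The orange and turquoise look-alikes lie on the worktop.

```bash
cat > h.py <<'E'
import cv2,numpy as np
from scipy.spatial.transform import Rotation as R
from bench import r
def cam(c):
    i=r.camera_info(c); K=np.array(i["mtx"],float)
    if "rvec" in i:
        Rm=cv2.Rodrigues(np.array(i["rvec"],float))[0]; t=np.array(i["tvec"],float).ravel()
    else:
        s=r.read_state(); T=np.eye(4);T[:3,:3]=R.from_quat(s["eef_rot"]).as_matrix();T[:3,3]=s["ee_pos"]
        M=np.linalg.inv(T@np.array(i["T_tool_cam"])); Rm,t=M[:3,:3],M[:3,3]
    return K,Rm,t
def hit(C,px,z):
    K,Rm,t=C; d=Rm.T@np.linalg.inv(K)@[px[0],px[1],1]; o=-Rm.T@t
    return o+d*(z-o[2])/d[2]
def proj(C,P):
    K,Rm,t=C; p=K@(Rm@np.array(P)+t); return p[:2]/p[2]
E
python3 - <<'E'
from h import *
s,t=cam("scene"),cam("top")
for n,a,b,z in [("fallen",(329,204),(317,174),.0505),("left",(288,180),(248,168),.0825),("right",(395,225),(399,171),.0825),("tub",(301,263),(325,257),.035),("pad",(246,157),(189,162),.1),("hinge",(264,167),(218,163),.072),("lane",(336,213),(320,170),.03)]:
    print(n,hit(s,a,z).round(3),hit(t,b,z).round(3))
for n,p in [("jar foot",(295,173)),("cap",(340,174)),("lane L",(232,171)),("lane R",(410,174))]: print(n,hit(t,p,.045).round(3))
print("housing",[hit(t,p,.035).round(3).tolist() for p in((232,150),(411,157),(410,197),(231,193))])
print(r.camera_info("wrist")["T_tool_cam"])
E
```

```text
fallen [ 0.574 -0.148  0.05 ] [ 0.563 -0.158  0.05 ]
left [ 0.568 -0.025  0.083] [ 0.567 -0.012  0.083]
right [ 0.568 -0.328  0.083] [ 0.564 -0.325  0.083]
tub [ 0.383 -0.171  0.035] [ 0.386 -0.176  0.035]
pad [0.571 0.111 0.1  ] [0.574 0.107 0.1  ]
hinge [0.587 0.063 0.072] [0.579 0.052 0.072]
lane [ 0.572 -0.171  0.03 ] [ 0.576 -0.166  0.03 ]
jar foot [ 0.565 -0.111  0.045]
cap [ 0.564 -0.208  0.045]
lane L [0.568 0.025 0.045]
lane R [ 0.566 -0.36   0.045]
housing [[0.617, 0.027, 0.035], [0.606, -0.366, 0.035], [0.517, -0.362, 0.035], [0.522, 0.027, 0.035]]
[[ 5.93287762e-04 -9.56471028e-01 -2.91826696e-01  8.09324613e-02]
 [ 9.99999704e-01  4.24332596e-04  6.42250194e-04  4.70726684e-04]
 [-4.90462123e-04 -2.91826990e-01  9.56470996e-01 -1.93909580e-01]
 [ 0.00000000e+00  0.00000000e+00  0.00000000e+00  1.00000000e+00]]
```

Emit:
drive_tool(moves=[[[0, 0, -0.045, 0, 0, 0, 1], [0, 0, -0.045, 0, 0, 0, 1], [-0.033, -0.026, -0.003, 0, 0, 0, 1], [-0.033, -0.026, -0.003, 0, 0, 0, 1], [-0.033, -0.026, -0.003, 0, 0, 0, 1], [-0.033, -0.026, -0.003, 0, 0, 0, 1], [-0.033, -0.026, -0.003, 0, 0, 0, 1], [-0.033, -0.026, -0.003, 0, 0, 0, 1], [-0.033, -0.026, -0.003, 0, 0, 0, 1], [-0.033, -0.026, -0.003, 0, 0, 0, 1]]])

```text
time: 1.8
ee_pos: [0.3519, 0.3455, 0.3047]
eef_rot: [0.113, 0.994, 0.0, 0.0]
ft_force: [0.4, 0.3, 0.7]
width: 0.087
grip_force: 0.0
```

Emit:
drive_tool(moves=[[[-0.025, -0.034, 0, 0, 0, 0, 1], [-0.025, -0.034, 0, 0, 0, 0, 1], [-0.025, -0.034, 0, 0, 0, 0, 1], [-0.025, -0.034, 0, 0, 0, 0, 1], [-0.025, -0.034, 0, 0, 0, 0, 1], [-0.025, -0.034, 0, 0, 0, 0, 1], [-0.025, -0.034, 0, 0, 0, 0, 1], [-0.025, -0.034, 0, 0, 0, 0, 1], [-0.025, -0.034, 0, 0, 0, 0, 1], [-0.025, -0.034, 0, 0, 0, 0, 1]]])

```text
time: 2.8
ee_pos: [0.5186, -0.0422, 0.3047]
eef_rot: [0.113, 0.994, 0.0, 0.0]
ft_force: [0.9, 1.4, 0.4]
width: 0.0872
grip_force: 0.0
```

Emit:
drive_tool(moves=[[[0, 0, 0, 0, 0, 0.149, 1], [0, 0, 0, 0, 0, 0.149, 1], [0, 0, 0, 0, 0, 0.149, 1], [0, 0, 0, 0, 0, 0.149, 1], [0, 0, 0, 0, 0, 0.149, 1], [0, 0, 0, 0, 0, 0.149, 1], [0, 0, 0, 0, 0, 0.149, 1], [0, 0, 0, 0, 0, 0.149, 1], [0, 0, 0, 0, 0, 0.149, 1], [0, 0, 0, 0, 0, 0, 1]]])

```text
time: 3.8
ee_pos: [0.5181, -0.0405, 0.3044]
eef_rot: [0.707, 0.707, 0.0, -0.0]
ft_force: [-0.1, 0.2, 1.3]
width: 0.0868
grip_force: 0.0
```

Emit:
drive_tool(moves=[[[-0.03, 0.024, 0, 0, 0, 0, 1], [-0.03, 0.024, 0, 0, 0, 0, 1], [0, 0, 0, 0, 0, 0, 1], [0, 0, 0, 0, 0, 0, 1]]])

```text
time: 4.2
ee_pos: [0.5663, -0.101, 0.3038]
eef_rot: [0.705, 0.709, -0.001, -0.0]
ft_force: [0.3, 0.7, -0.1]
width: 0.0872
grip_force: 0.0
```

```bash
python3 - <<'E'
from h import *
C=cam("wrist"); im=r.camera("wrist"); cv2.imwrite("pics/w1.png",im[...,::-1])
for q,z in (("fallen_centre",.0505),("left_centre",.0825),("right_centre",.0825),("lane",.03)):
    for d in r.place_of("wrist",q)[:3]: print(q,np.round(d["at"]),round(d["conf"],2),hit(C,d["at"],z).round(3))
print(r.read_state()["joint_positions"], -C[1].T@C[2])
E
```

```text
fallen_centre [275. 204.] 0.73 [ 0.566 -0.153  0.05 ]
fallen_centre [149.  76.] 0.67 [0.416 0.004 0.05 ]
fallen_centre [284.  34.] 0.37 [0.575 0.05  0.05 ]
right_centre [275. 332.] 0.96 [ 0.567 -0.326  0.083]
lane [277. 213.] 0.71 [ 0.569 -0.173  0.03 ]
[-0.5378522   0.21362469  0.76559268  1.43890711 -0.14868904  1.54734052
  0.22516784] [ 0.56590236 -0.01970832  0.49768509]
```

View pics/w1.png

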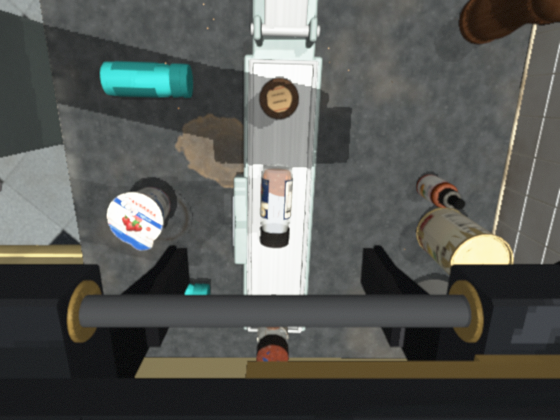

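The wrist view shows the fallen jar from foot (277,170) to cap end (275,246), lying along the lane, with the left jar cap at (280,97) and the right jar at (273,345). I'll tilt the tool 45° (body towards -y) so it ends 45° the other way once the jar is upright.

Emit:
drive_tool(moves=[[[0, 0, 0, 0, 0.131, 0, 0.85], [0, 0, 0, 0, 0.131, 0, 0.85], [0, 0, 0, 0, 0.131, 0, 0.85], [0, 0, 0, 0, 0.131, 0, 0.85], [0, 0, 0, 0, 0.131, 0, 0.85], [0, 0, 0, 0, 0.131, 0, 0.85], [0, 0, 0, 0, 0, 0, 0.85], [0, 0, 0, 0, 0, 0, 0.85]]])

```text
time: 5.25
ee_pos: [0.5663, -0.1006, 0.304]
eef_rot: [0.653, 0.654, 0.27, -0.271]
ft_force: [-0.0, -0.9, 0.9]
width: 0.0743
grip_force: 0.0
```

Emit:
drive_tool(moves=[[[-0.0365, 0, 0, 0, 0, 0, 0.85], [-0.0365, 0, 0, 0, 0, 0, 0.85], [-0.0365, 0, 0, 0, 0, 0, 0.85], [-0.0365, 0, 0, 0, 0, 0, 0.85], [-0.0365, 0, 0, 0, 0, 0, 0.85], [-0.0365, 0, 0, 0, 0, 0, 0.85], [0, 0, 0, 0, 0, 0, 0.85], [0, 0, 0, 0, 0, 0, 0.85]]])

```text
time: 6.05
ee_pos: [0.5678, -0.2539, 0.1503]
eef_rot: [0.651, 0.655, 0.27, -0.271]
ft_force: [0.3, 0.7, 0.2]
width: 0.0738
grip_force: 0.0
```

```bash
python3 - <<'E'
from h import *
C=cam("wrist"); im=r.camera("wrist"); cv2.imwrite("pics/w2.png",im[...,::-1])
for q,z in (("fallen_centre",.0505),("left_centre",.0825)):
    for d in r.place_of("wrist",q)[:3]: print(q,np.round(d["at"]),round(d["conf"],2),hit(C,d["at"],z).round(3))
s=r.read_state();print(s["joint_positions"],s["ee_pos"],R.from_quat(s["eef_rot"]).as_matrix().round(3))
print([proj(C,(.566,y,.0505)).round() for y in(-.10,-.153,-.205)])
E
```

```text
fallen_centre [195.   6.] 0.76 [0.459 0.124 0.05 ]
fallen_centre [274. 185.] 0.72 [ 0.567 -0.154  0.05 ]
fallen_centre [145.  91.] 0.65 [ 0.419 -0.03   0.05 ]
left_centre [278.  62.] 0.9 [ 0.57  -0.02   0.083]
[ 0.31733221  0.85323219  0.67139092  1.17058163 -0.95778399  1.93028343
  0.94954435] [ 0.56806909 -0.25358549  0.1515346 ] [[-0.007  1.    -0.002]
 [ 0.708  0.006  0.706]
 [ 0.706  0.003 -0.708]]
[array([274., 140.]), array([274., 184.]), array([273., 233.])]
```

View pics/w2.png

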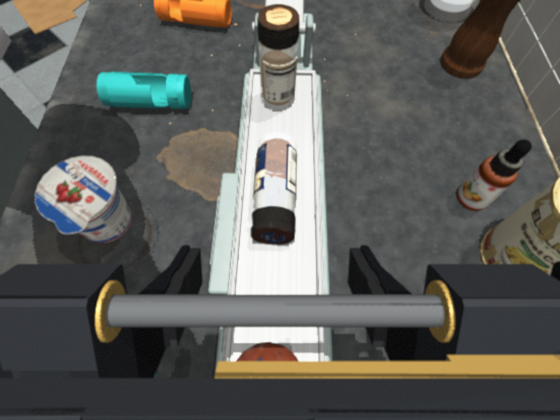

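The jar lies at (274,185) as predicted, with the left jar at (278,62). The path is clear, so I'm going in to grasp.

Emit:
drive_tool(moves=[[[-0.002, 0, 0.037, 0, 0, 0, 0.75], [0, 0, 0.037, 0, 0, 0, 0.75], [0, 0, 0.037, 0, 0, 0, 0.75], [0, 0, 0.02, 0, 0, 0, 0.75], [0, 0, 0.016, 0, 0, 0, 0.75], [0, 0, 0, 0, 0, 0, 0.75], [0, 0, 0, 0, 0, 0, 0.75]]])

```text
time: 6.9
ee_pos: [0.567, -0.153, 0.0452]
eef_rot: [0.652, 0.655, 0.27, -0.27]
ft_force: [0.8, -0.5, 0.1]
width: 0.0651
grip_force: 0.0
```

Emit:
drive_tool(moves=[[[0, 0, 0, 0, 0, 0, 0.3], [0, 0, 0, 0, 0, 0, 0.3], [0, 0, 0, 0, 0, 0, 0.3], [0, 0, 0, 0, 0, 0, 0.3], [0, 0, 0, 0, 0, 0, 0.3], [0, 0, 0, 0, 0, 0, 0.3]]], squeeze=25)

```text
time: 7.5
ee_pos: [0.5664, -0.1527, 0.0439]
eef_rot: [0.652, 0.654, 0.27, -0.271]
ft_force: [0.6, -0.5, -1.3]
width: 0.0305
grip_force: 21.5
```

```bash
python3 - <<'E'
from h import *
im=r.camera("wrist"); a=im[130:420,150:400]; b=r.camera("scene")[160:260,220:420]
a=cv2.resize(a,(500,580)); b=cv2.resize(b,(300,150)); c=np.zeros((580,800,3),np.uint8); c[:,:500]=a; c[:150,500:]=b
cv2.imwrite("pics/w3.png",c[...,::-1]); s=r.read_state(); print(s["width"],s["grip_force"])
E
```

```text
0.030675826340309083 21.485920250415802
```

View pics/w3.png

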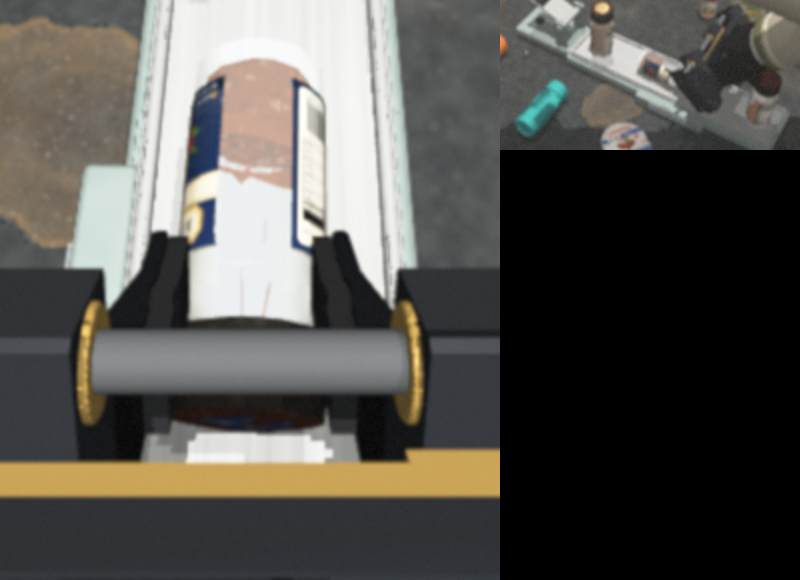

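The jar sits squarely between the pads, and the neighbours are undisturbed. Lifting and turning it in the air next.

Emit:
drive_tool(moves=[[[0.014, 0, -0.014, 0, 0, 0, 0.3], [0.028, 0, -0.028, 0, 0, 0, 0.3], [0.028, 0, -0.028, 0, 0, 0, 0.3], [0.028, 0, -0.028, 0, 0, 0, 0.3], [0, 0, 0, 0, 0, 0, 0.3]]], squeeze=30)

```text
time: 8.1
ee_pos: [0.5679, -0.1542, 0.1896]
eef_rot: [0.652, 0.656, 0.272, -0.267]
ft_force: [-0.1, 0.6, -0.7]
width: 0.0299
grip_force: 25.8
```

Emit:
drive_tool(moves=[[[0, 0, 0, 0, -0.08, 0, 0.3], [0, 0, 0, 0, -0.14, 0, 0.3], [0, 0, 0, 0, -0.14, 0, 0.3], [0, 0, 0, 0, -0.14, 0, 0.3], [0, 0, 0, 0, -0.14, 0, 0.3], [0, 0, 0, 0, -0.14, 0, 0.3], [0, 0, 0, 0, 0, 0, 0.3]]])

```text
time: 8.8
ee_pos: [0.5686, -0.1442, 0.1833]
eef_rot: [0.701, 0.713, 0.003, -0.002]
ft_force: [-0.1, 1.9, -1.8]
width: 0.0304
grip_force: 25.9
```

Emit:
drive_tool(moves=[[[0.0, 0, 0, 0, -0.131, 0, 0.3], [0, 0, 0, 0, -0.131, 0, 0.3], [0, 0, 0, 0, -0.131, 0, 0.3], [0, 0, 0, 0, -0.131, 0, 0.3], [0, 0, 0, 0, -0.131, 0, 0.3], [0, 0, 0, 0, -0.131, 0, 0.3], [0, 0, 0, 0, 0, 0, 0.3], [0, 0, 0, 0, 0, 0, 0.3]]])

```text
time: 9.6
ee_pos: [0.566, -0.1522, 0.1823]
eef_rot: [0.653, 0.655, -0.269, 0.268]
ft_force: [-0.3, 0.0, -1.1]
width: 0.0303
grip_force: 26.1
```

```bash
python3 - <<'E'
from h import *
a=r.camera("scene"); 
for q in("fallen_centre",): print([(np.round(d["at"]),d["conf"]) for d in r.place_of("scene",q)])
s=r.read_state(); print(s["joint_positions"],s["ee_pos"],R.from_quat(s["eef_rot"]).as_matrix().round(3))
a=cv2.resize(a[80:260,220:440],(660,540)); cv2.imwrite("pics/s4.png",a[...,::-1])
b=r.camera("wrist");cv2.imwrite("pics/w4.png",b[...,::-1])
E
```

```text
[(array([205., 199.]), 0.91), (array([250., 231.]), 0.84), (array([329., 167.]), 0.66), (array([358., 283.]), 0.58)]
[-1.12063327  0.53754773  1.09431682  1.77357245  0.327092    1.18670804
 -0.2117063 ] [ 0.56603661 -0.15400373  0.18325274] [[ 0.001  1.     0.   ]
 [ 0.713 -0.    -0.702]
 [-0.702  0.001 -0.713]]
```

View pics/s4.png

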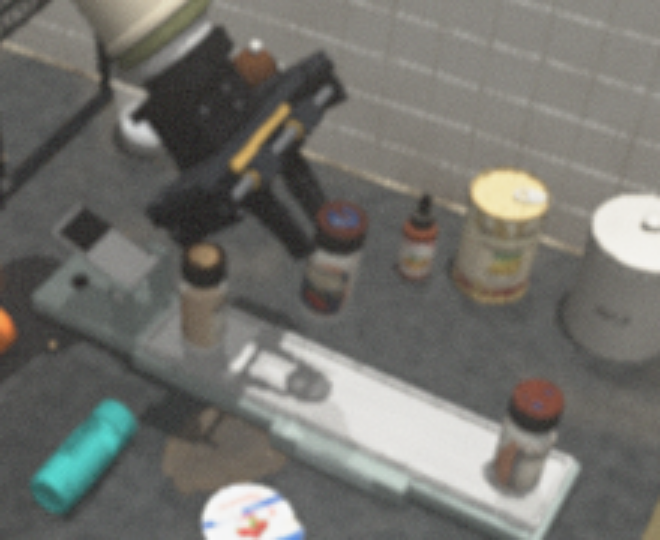

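The jar hangs upright at scene pixel (329,167), and both neighbours still stand. I'll check its tilt against the projection of a true vertical.

```bash
python3 - <<'E'
from h import *
C=cam("scene")
y=-.154+.0134-.0068; zf=.183+.0135-.0646
for nm,x,y,zf in(("held",.566,y,zf),("right",.567,-.326,.03),("left",.569,-.018,.03)):
    for sgn in(-1,1):
        # silhouette edges: offset perpendicular to view dir, horizontally
        cp=-C[1].T@C[2]; v=np.array([x,y,0])-cp; v[2]=0; v/=np.linalg.norm(v); n=np.array([v[1],-v[0],0])*sgn*.0205
        a,b=[proj(C,np.array([x,y,z])+n) for z in(zf+.01,zf+.095)]
        print(nm,sgn,((a-[220,80])*3).round(),((b-[220,80])*3).round())
    a=proj(C,(x,y,zf+.105)); print("top",((a-[220,80])*3).round())
im=cv2.imread("pics/s4.png")[190:330,270:400]; cv2.imwrite("pics/c4.png",cv2.resize(im,None,fx=4,fy=4))
E
```

```text
held -1 [306. 301.] [313. 223.]
held 1 [356. 306.] [366. 228.]
top [341. 216.]
right -1 [489. 459.] [507. 393.]
right 1 [537. 474.] [559. 408.]
top [536. 392.]
left -1 [175. 329.] [174. 261.]
left 1 [220. 329.] [221. 261.]
top [197. 253.]
```

View pics/c4.png

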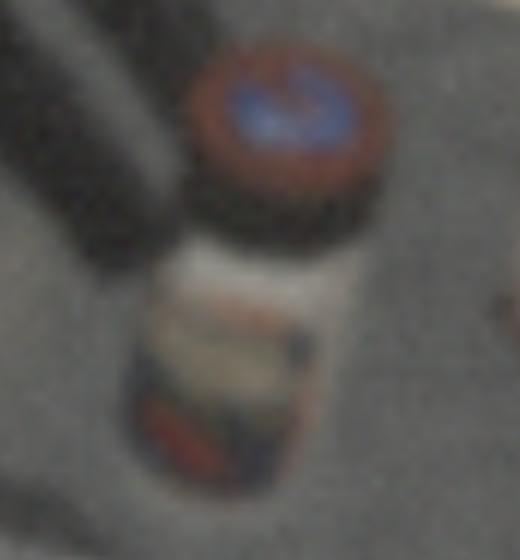

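Compared with the projected vertical, the foot is about 6.5° off towards +y. I'll turn the jar 0.11 rad further and go to just above the placing spot.

Emit:
drive_tool(moves=[[[0, 0, 0, 0, -0.11, 0, 0.3], [0.006, 0.0005, 0.026, 0, 0, 0, 0.3], [0.006, 0.0005, 0.026, 0, 0, 0, 0.3], [0.007, 0.0005, 0.026, 0, 0, 0, 0.3], [0.007, 0, 0.026, 0, 0, 0, 0.3], [0, 0, 0, 0, 0, 0, 0.3], [0, 0, 0, 0, 0, 0, 0.3], [0, 0, 0, 0, 0, 0, 0.3]]])

```text
time: 10.55
ee_pos: [0.5691, -0.2166, 0.0981]
eef_rot: [0.638, 0.639, -0.303, 0.305]
ft_force: [0.0, 0.4, -1.6]
width: 0.0299
grip_force: 26.1
```

```bash
python3 - <<'E'
from h import *
C=cam("scene"); a=r.camera("scene"); s=r.read_state(); p=s["ee_pos"]
print(p,R.from_quat(s["eef_rot"]).as_matrix().round(3),s["ft_force"])
x,y,zf=p[0],p[1]+.008,p[2]-.052
a=cv2.resize(a[150:270,260:420],(800,600),interpolation=cv2.INTER_CUBIC)
cp=-C[1].T@C[2]; v=np.array([x,y,0])-cp; v[2]=0; v/=np.linalg.norm(v)
for sgn in(-1,1):
    n=np.array([v[1],-v[0],0])*sgn*.0205
    e=[tuple(((proj(C,np.array([x,y,z])+n)-[260,150])*5).astype(int).tolist()) for z in(zf,zf+.105)]
    print(e); cv2.line(a,e[0],e[1],(255,0,255),1)
cv2.imwrite("pics/s5.png",a[...,::-1])
E
```

```text
[ 0.56916972 -0.21631405  0.0979665 ] [[-0.001  1.     0.004]
 [ 0.631  0.004 -0.776]
 [-0.776  0.002 -0.631]] [ 0.46605257  0.62122364 -0.36008754]
[(405, 319), (426, 177)]
[(483, 332), (511, 191)]
```

View pics/s5.png

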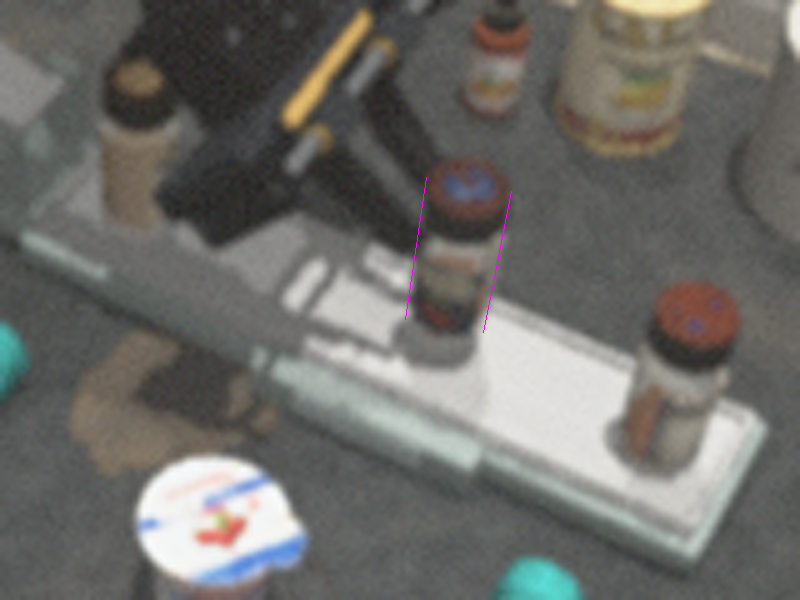

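The jar now matches the vertical guide lines (410–480, 180–330), above the lane and clear of both neighbours. Lowering it.

Emit:
drive_tool(moves=[[[0.004, 0, 0.003, 0, 0, 0, 0.3], [0.004, 0, 0.003, 0, 0, 0, 0.3], [0.0012, 0, 0.0015, 0, 0, 0, 0.3], [0, 0, 0, 0, 0, 0, 0.3], [0, 0, 0, 0, 0, 0, 0.3]]])

```text
time: 11.1
ee_pos: [0.5681, -0.2172, 0.0852]
eef_rot: [0.637, 0.639, -0.304, 0.305]
ft_force: [0.2, 0.6, -0.4]
width: 0.0305
grip_force: 26.1
```

Emit:
drive_tool(moves=[[[0.0008, 0, 0.0006, 0, 0, 0, 0.3], [0.0008, 0, 0.0006, 0, 0, 0, 0.3], [0, 0, 0, 0, 0, 0, 0.3]]])

```text
time: 11.4
ee_pos: [0.5681, -0.217, 0.083]
eef_rot: [0.637, 0.639, -0.304, 0.305]
ft_force: [1.0, -0.1, -0.7]
width: 0.0303
grip_force: 26.1
```

Emit:
drive_tool(moves=[[[0.0008, 0, 0.0006, 0, 0, 0, 0.3], [0.0008, 0, 0.0006, 0, 0, 0, 0.3], [0, 0, 0, 0, 0, 0, 0.3]]])

```text
time: 11.7
ee_pos: [0.5685, -0.217, 0.0815]
eef_rot: [0.637, 0.639, -0.304, 0.305]
ft_force: [1.0, 0.5, 3.3]
width: 0.0302
grip_force: 26.3
```

The foot has touched down (+3 N). Easing the grip, then opening.

Emit:
drive_tool(moves=[[[0, 0, 0, 0, 0, 0, 0.3], [0, 0, 0, 0, 0, 0, 0.3], [0, 0, 0, 0, 0, 0, 0.38], [0, 0, 0, 0, 0, 0, 0.45], [0, 0, 0, 0, 0, 0, 0.55], [0, 0, 0, 0, 0, 0, 0.7], [0, 0, 0, 0, 0, 0, 0.85], [0, 0, 0, 0, 0, 0, 0.9], [0, 0, 0, 0, 0, 0, 0.9], [0, 0, 0, 0, 0, 0, 0.9]]], squeeze=5)

```text
time: 12.7
ee_pos: [0.5681, -0.217, 0.0811]
eef_rot: [0.637, 0.639, -0.304, 0.305]
ft_force: [0.4, 0.4, 0.2]
width: 0.0752
grip_force: 0.0
```

```bash
python3 - <<'E'
from h import *
a=r.camera("scene"); s=r.read_state(); print(s["width"],s["ee_pos"],s["ft_force"])
a=cv2.resize(a[150:270,240:420],(750,500),interpolation=cv2.INTER_CUBIC)
cv2.imwrite("pics/s6.png",a[...,::-1])
E
```

```text
0.07648643731301726 [ 0.56812853 -0.21694897  0.08109166] [ 0.32610969 -0.70461371 -0.45359425]
```

View pics/s6.png

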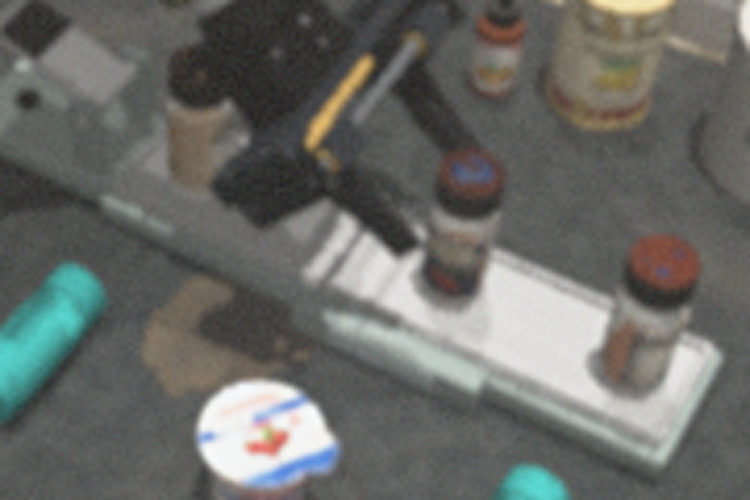

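The jar stands free at (460,225) between its neighbours. Withdrawing straight up, then turning the tool down and closing the fingers.

Emit:
drive_tool(moves=[[[-0.008, 0, -0.0065, 0, 0, 0, 0.9], [-0.016, 0, -0.013, 0, 0, 0, 0.9], [-0.031, 0, -0.0252, 0, 0, 0, 0.9], [-0.031, 0, -0.0252, 0, 0, 0, 0.9], [-0.031, 0, -0.0252, 0, 0, 0, 0.9], [-0.031, 0, -0.0252, 0, 0, 0, 0.9], [0, 0, 0, 0, 0, 0, 0.9]]])

```text
time: 13.45
ee_pos: [0.5696, -0.2177, 0.2769]
eef_rot: [0.639, 0.638, -0.302, 0.306]
ft_force: [0.5, 0.1, -0.1]
width: 0.0783
grip_force: 0.0
```

Emit:
drive_tool(moves=[[[0, 0, 0, 0, 0.128, 0, 0.3], [0, 0, 0, 0, 0.128, 0, 0], [0, 0, 0, 0, 0.128, 0, 0], [0, 0, 0, 0, 0.128, 0, 0], [0, 0, 0, 0, 0.128, 0, 0], [0, 0, 0, 0, 0.128, 0, 0], [0, 0, 0, 0, 0.128, 0, 0], [0, 0, 0, 0, 0, 0, 0], [0, 0, 0, 0, 0, 0, 0]]], squeeze=20)

```text
time: 14.35
ee_pos: [0.5671, -0.2189, 0.2718]
eef_rot: [0.708, 0.707, 0.002, -0.002]
ft_force: [1.1, -0.5, 0.0]
width: 0.0147
grip_force: 0.0
```

Emit:
drive_tool(moves=[[[0.045, 0.001, 0, 0, 0, 0, 0], [0.045, 0.001, 0, 0, 0, 0, 0], [0.045, 0, 0, 0, 0, 0, 0], [0.045, 0, 0, 0, 0, 0, 0], [0.045, 0, 0, 0, 0, 0, 0], [0, 0, 0, 0, 0, 0, 0], [0, 0, 0, 0, 0, 0, 0]]])

```text
time: 15.05
ee_pos: [0.5692, 0.0116, 0.2729]
eef_rot: [0.704, 0.71, 0.002, -0.002]
ft_force: [-0.2, -0.3, 0.2]
width: 0.0003
grip_force: 0.0
```

```bash
python3 - <<'E'
from h import *
s=r.read_state(); print(s["width"],s["ee_pos"],s["ft_force"],s["joint_positions"],R.from_quat(s["eef_rot"]).as_matrix().round(3))
for c in("wrist","top","scene"):
    C=cam(c); im=r.camera(c); 
    for q,z in (("paddle_pad",.1),("paddle_hinge",.072),("left_centre",.0825),("right_centre",.0825),("fallen_centre",.0825)):
        for d in r.place_of(c,q)[:(4 if q[0]=="f" else 1)]: print(c,q,np.round(d["at"]),round(d["conf"],2),hit(C,d["at"],z).round(3))
    if c=="wrist": cv2.imwrite("pics/w7.png",im[...,::-1])
E
```

```text
0.0003315502270295757 [0.56922169 0.01160274 0.27287457] [-0.17987201 -0.25575911  0.17492851] [-0.88002736  0.23585027  0.94640056  1.5183803  -0.19670668  1.48600135
  0.07937535] [[-0.009  1.    -0.   ]
 [ 1.     0.009  0.005]
 [ 0.005 -0.    -1.   ]]
wrist paddle_pad [280.  77.] 0.73 [0.573 0.113 0.1  ]
wrist paddle_hinge [282. 137.] 0.84 [0.576 0.052 0.072]
wrist fallen_centre [170.  27.] 0.96 [0.464 0.16  0.083]
wrist fallen_centre [147. 172.] 0.79 [0.428 0.014 0.083]
wrist fallen_centre [276. 338.] 0.68 [ 0.573 -0.199  0.083]
top paddle_pad [399. 172.] 0.7 [ 0.559 -0.319  0.1  ]
top left_centre [248. 168.] 0.59 [ 0.568 -0.011  0.083]
top right_centre [319. 171.] 0.66 [ 0.563 -0.159  0.083]
top fallen_centre [240. 245.] 0.76 [0.408 0.001 0.083]
top fallen_centre [340. 166.] 0.68 [ 0.573 -0.202  0.083]
top fallen_centre [386. 246.] 0.55 [ 0.409 -0.295  0.083]
scene paddle_pad [247. 156.] 0.57 [0.577 0.111 0.1  ]
scene paddle_hinge [264. 168.] 0.86 [0.586 0.061 0.072]
scene left_centre [288. 182.] 0.81 [ 0.561 -0.028  0.083]
scene right_centre [393. 223.] 0.9 [ 0.571 -0.32   0.083]
scene fallen_centre [351. 204.] 0.92 [ 0.576 -0.206  0.083]
scene fallen_centre [208. 197.] 0.76 [0.409 0.121 0.083]
scene fallen_centre [360. 282.] 0.6 [ 0.376 -0.322  0.083]
scene fallen_centre [249. 234.] 0.56 [ 0.363 -0.037  0.083]
```

View pics/w7.png

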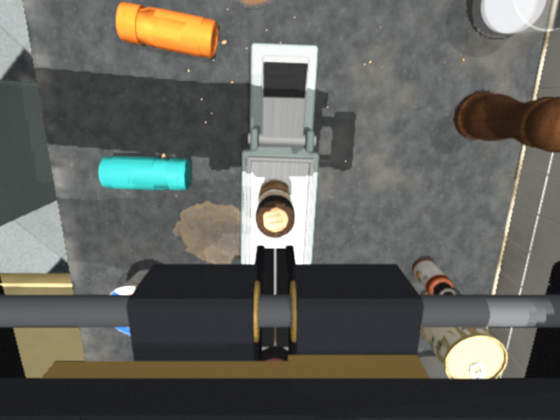

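The wrist view shows the dark pad centred at (285,78), the hinge at (282,137), and the left jar at (276,213) undisturbed. The righted jar is standing at about (0.573, -0.203). Going over the pad and down to just above it.

Emit:
drive_tool(moves=[[[0.034, 0.002, 0, 0, 0, 0, 0], [0.034, 0.002, 0, 0, 0, 0, 0], [0.034, 0.002, 0, 0, 0, 0, 0], [0, 0, 0.04, 0, 0, 0, 0], [0, 0, 0.04, 0, 0, 0, 0], [0, 0, 0.04, 0, 0, 0, 0], [0, 0, 0.025, 0, 0, 0, 0], [0, 0, 0, 0, 0, 0, 0], [0, 0, 0, 0, 0, 0, 0]]])

```text
time: 16.85
ee_pos: [0.5755, 0.1112, 0.1297]
eef_rot: [0.706, 0.708, 0.002, -0.002]
ft_force: [0.6, -0.8, -0.2]
width: 0.0003
grip_force: 0.0
```

Emit:
drive_tool(moves=[[[0, 0, 0.008, 0, 0, 0, 0], [0, 0, 0.008, 0, 0, 0, 0], [0, 0, 0.008, 0, 0, 0, 0], [0, 0, 0.004, 0, 0, 0, 0], [0, 0, 0.004, 0, 0, 0, 0], [0, 0, 0, 0, 0, 0, 0], [0, 0, 0, 0, 0, 0, 0]]])

```text
time: 17.55
ee_pos: [0.5753, 0.1114, 0.0969]
eef_rot: [0.706, 0.708, 0.002, -0.002]
ft_force: [0.4, -0.4, 0.3]
width: 0.0006
grip_force: 0.0
```

Emit:
drive_tool(moves=[[[0, 0, 0.004, 0, 0, 0, 0], [0, 0, 0, 0, 0, 0, 0], [0, 0, 0, 0, 0, 0, 0]]])

```text
time: 17.85
ee_pos: [0.5751, 0.1115, 0.0928]
eef_rot: [0.706, 0.708, 0.002, -0.002]
ft_force: [0.1, -0.0, 0.6]
width: 0.0006
grip_force: 0.0
```

Emit:
drive_tool(moves=[[[0, 0, 0.004, 0, 0, 0, 0], [0, 0, 0, 0, 0, 0, 0], [0, 0, 0, 0, 0, 0, 0]]])

```text
time: 18.15
ee_pos: [0.5751, 0.1115, 0.0887]
eef_rot: [0.706, 0.708, 0.002, -0.002]
ft_force: [0.2, -0.3, 0.7]
width: 0.0006
grip_force: 0.0
```

Emit:
drive_tool(moves=[[[0, 0, 0.004, 0, 0, 0, 0], [0, 0, 0, 0, 0, 0, 0], [0, 0, 0, 0, 0, 0, 0]]])

```text
time: 18.45
ee_pos: [0.5751, 0.1115, 0.0847]
eef_rot: [0.706, 0.708, 0.002, -0.002]
ft_force: [0.3, -0.3, 0.2]
width: 0.0006
grip_force: 0.0
```

No contact force yet, which is unexpected. Checking the paddle numerically before going further.

```bash
python3 - <<'E'
from h import *
s=r.read_state(); p=s["ee_pos"]; print(p,s["ft_force"],s["torque"])
for c in("scene","wrist","top"):
    C=cam(c); im=r.camera(c); print(c,"tcp px",proj(C,p).round(1), "pad free/level/down",[proj(C,(.574,y,z)).round(1).tolist() for y,z in((.112,.1),(.116,.078),(.114,.055))])
    for q in("paddle_pad","paddle","paddle_hinge"): 
        print(q,[(np.round(d["at"],1).tolist(),round(d["conf"],2)) for d in r.place_of(c,q)[:2]],[(np.round(d["bbox"]).tolist(),round(d["conf"],2)) for d in r.find_in(c,q)[:2]])
    cv2.imwrite(f"pics/{c}8.png",im[...,::-1])
C=cam("scene")
for f in("scene0","scene8"):
    g=cv2.cvtColor(cv2.imread(f"pics/{f}.png"),cv2.COLOR_BGR2GRAY)[146:180:2,232:276:2]; print(f);print("\n".join(" ".join(f"{v:3d}" for v in row) for row in g))
E
```

```text
[0.57508733 0.11148188 0.08469356] [ 0.34165716 -0.25396846  0.18489287] [-0.0797132   0.09918308  0.00175583]
scene tcp px [247.  160.2] pad free/level/down [[246.3, 156.2], [245.6, 161.6], [246.8, 167.9]]
paddle_pad [([250.9, 157.2], 0.92)] [([236.0, 152.0, 271.0, 176.0], 0.7)]Traceback (most recent call last):
  File "<stdin>", line 6, in <module>
ValueError: it knows: fallen_centre, lane, left_centre, paddle_hinge, paddle_pad, right_centre, tub_centre
```

```bash
python3 - <<'E'
from h import *
p=r.read_state()["ee_pos"]
for c in("scene","wrist"):
    C=cam(c); im=r.camera(c); print(c,"tcp px",proj(C,p).round(1),"pad free/level",[proj(C,(.574,y,z)).round(1).tolist() for y,z in((.112,.1),(.116,.078))])
    for q in("paddle_pad","paddle_hinge"): 
        print(q,[(np.round(d["at"],1).tolist(),round(d["conf"],2)) for d in r.place_of(c,q)[:2]],[(np.round(d["bbox"]).tolist(),round(d["conf"],2)) for d in r.find_in(c,q)[:2]])
    cv2.imwrite(f"pics/{c}8.png",im[...,::-1])
for f in("scene0","scene8"):
    g=cv2.cvtColor(cv2.imread(f"pics/{f}.png"),cv2.COLOR_BGR2GRAY)[146:182:2,230:276:2]; print(f);print("\n".join(" ".join(f"{v:3d}" for v in row) for row in g))
C=cam("wrist");K,Rm,t=C
# free vs level plate end, corners
for nm,a in(("free",.349),("level",0)):
    ey=.052+.088*np.cos(a); ez=.074+.088*np.sin(a)
    print(nm,"plate end corners wrist",[proj(C,(.574+dx,ey,ez)).round(1).tolist() for dx in(-.023,.023)],"scene",[proj(cam("scene"),(.574+dx,ey,ez)).round(1).tolist() for dx in(-.023,.023)])
E
```

```text
scene tcp px [247.  160.1] pad free/level [[246.3, 156.2], [245.6, 161.6]]
paddle_pad [([246.5, 156.8], 0.7)] []
paddle_hinge [([266.0, 167.6], 0.95)] [([230.0, 150.0, 411.0, 264.0], 0.67)]
wrist tcp px [275.3 242. ] pad free/level [[273.0, 251.7], [273.2, 230.7]]
paddle_pad [([276.6, 251.1], 0.56)] [([236.0, 212.0, 325.0, 265.0], 0.91)]
paddle_hinge [] [([226.0, 150.0, 337.0, 356.0], 0.83)]
scene0
 90  89  92  90  92  94  91  92  94  90  92  91  96  93  96  95  92  89  95  92  93  88  94
 93  93  94  97  92  87  90 104 148  95  91  92  89  93  95  90  93  93  91  90  93  93  94
 89  91  91  95  95  88 107 162 136  68  79  90  94  94  92  95  96  94  89  91  91  85  86
 87  88  95  94  92 115 170 136  69  67  68  73  92  96  96  95  95  96  92  93  94  91  95
 89  92  90  91 118 172 136  73  61  65  65  70  72  84 100 103  94  99 102 102  98  96  99
 85  89  89  95 170 139  73  65  63  66  68  62  65 129 154 105 102  96 107 102 105 105 100
 92  86  90  95 135 106  76  63  65  65  65  64 137 215 221 182 119  95 102  99  97  97  98
 93  89  91  88  97 121 134  84  60  64  70 137 216 22
[... 2123 characters left out ...]
7 205 204 209 208 224 205 136  94  95
 61  66  68  90 120 125 121  92  62  72 110 102 101 145 195 199 204 222 207 145  93  92  96
 59  63  90 122 122 123 120  71  41  61  93 108 105 121 168 179 197 209 159 148  95  95  98
 64  89 123 128 125 124 124 101  78  86  99 105 100 100 123 146 166 139 134 146  98  94  99
 77 121 125 125 129 128 109 101 101 101  96  99 100  99 130 135 111 104 115 110  95 110 108
 75 102 109 124 120 114 100  98 100 103  98  97  98  99  99 108  97 101 103  97 120 168 169
free plate end corners wrist [[228.7, 214.4], [317.5, 214.7]] scene [[234.6, 157.1], [244.1, 147.6]]
level plate end corners wrist [[234.7, 190.3], [312.0, 190.6]] scene [[234.0, 164.5], [243.3, 155.1]]
```

The paddle hasn't moved yet: its edge pixels are the same as at the start. The wrist view also suggests the shut fingertips end short of the nominal TCP. I'll go on down in small steps until the force shows contact and count the travel from there.

Emit:
drive_tool(moves=[[[0, 0, 0.003, 0, 0, 0, 0], [0, 0, 0, 0, 0, 0, 0], [0, 0, 0, 0, 0, 0, 0]]])

```text
time: 19.4
ee_pos: [0.5751, 0.1115, 0.0817]
eef_rot: [0.706, 0.708, 0.002, -0.002]
ft_force: [0.1, 0.1, -0.2]
width: 0.0005
grip_force: 0.0
```

Emit:
drive_tool(moves=[[[0, 0, 0.003, 0, 0, 0, 0], [0, 0, 0, 0, 0, 0, 0], [0, 0, 0, 0, 0, 0, 0]]])

```text
time: 19.7
ee_pos: [0.5751, 0.1115, 0.0787]
eef_rot: [0.706, 0.708, 0.002, -0.002]
ft_force: [-0.6, -0.0, 0.2]
width: 0.0008
grip_force: 0.0
```

Emit:
drive_tool(moves=[[[0, 0, 0.003, 0, 0, 0, 0], [0, 0, 0, 0, 0, 0, 0], [0, 0, 0, 0, 0, 0, 0]]])

```text
time: 20.0
ee_pos: [0.5751, 0.1116, 0.0757]
eef_rot: [0.706, 0.708, 0.002, -0.002]
ft_force: [0.1, 0.5, -0.2]
width: 0.001
grip_force: 0.0
```

```bash
cat > pad.py <<'E'
from h import *
import sys
s=r.read_state(); print(s["ee_pos"],s["ft_force"],s["torque"],s["width"])
im=r.camera("scene"); cv2.imwrite("pics/scene_n.png",im[...,::-1])
print([(np.round(d["at"],1).tolist(),round(d["conf"],2)) for d in r.place_of("scene","paddle_pad")[:2]])
w=r.camera("wrist"); 
print([(np.round(d["bbox"]).tolist(),round(d["conf"],2)) for d in r.find_in("wrist","paddle_pad")[:2]],[(np.round(d["at"],1).tolist(),round(d["conf"],2)) for d in r.place_of("wrist","paddle_pad")[:2]])
g=cv2.cvtColor(im,cv2.COLOR_RGB2GRAY)[146:182:2,230:276:2]; print("\n".join(" ".join(f"{v:3d}" for v in row) for row in g))
g=cv2.cvtColor(w,cv2.COLOR_RGB2GRAY)[170:300:6,220:340:5]; print("wrist");print("\n".join(" ".join(f"{v:3d}" for v in row) for row in g))
cv2.imwrite("pics/wrist_n.png",w[...,::-1])
E
python3 pad.py
```

```text
[0.57511684 0.11155605 0.07572218] [ 0.10006804  0.49061811 -0.17130082] [-0.01013264  0.01314032 -0.01642135] 0.0010365386044004815
[([245.8, 154.6], 0.64), ([346.3, 202.5], 0.6)]
[([234.0, 219.0, 328.0, 265.0], 0.74)] []
 50  59  64  59  49  81  86  62  38  38  42  82  91  95  99  92  96  89  90  90  90  93  96
 44  46  53  47  56  81  67  46  43  39  44  79  86  94  93  95  92  90  88  96  97  93  94
 38  41  42  40  51  74  49  33  41  46  46  82  93  92  95  93  96  92  91  90  90  90  89
 38  43  52  45  48  87  56  47  41  45  42  65  83  96  93  96  97 101 100  95  95  92  88
 62  42  52  49  47  86  61  35  43  44  52  52  61  73  97 102  95 101  97 100  98 100 100
 87  79  71  54  49  61  46  45  43  40  50  45  54  86 111 101 104 103 101 105 106  98 104
 93  87  88  88  82  84  59  43  54  49  47  53  79 123 133 124 125  98 101  98 101 101  96
 89  87  96  93  93  97  94  65  45  46  48  75 109 117 130 196 198 137  98 107 137 121  99
 83  86  89  91  80  68  85  92  70  49  76 109 122 165 181 213 216 199 135 107 159 176 164
 88  87  77  72  63  61  68  96 110  92 110 111 1
[... 2196 characters left out ...]
  50  51  52 101 255 136 154
143 137 255 255 120  51  51  38  34  48  47  49  47  43  34  41  52  53  51  50 176 255 134 156
 53  54  51  51  55  55  56  54  32  47  49  48  46  46  33  53  55  55  54  55  54  54  54  53
 56  54  55  57  56  55  57  54  35  47  47  47  47  47  34  53  55  58  57  56  56  57  55  52
 54  54  56  56  55  55  55  55  33  47  45  45  49  47  34  53  54  53  55  57  54  55  56  57
 53  55  55  56  54  56  54 140  64  47  46 116  47  48  91 101  55  54  56  57  55  55  56  53
 56  56  55  55  56  55  55 183  82  46  47 117  47  48 110 137  55  54  55  56  53  55  56  55
 54  56  56  55  55  55  55 210  96  94  94  93  94  94  89 167  55  55  53  56  54  57  56  56
```

Emit:
drive_tool(moves=[[[0, 0, 0.003, 0, 0, 0, 0], [0, 0, 0, 0, 0, 0, 0], [0, 0, 0, 0, 0, 0, 0]]])

```text
time: 20.55
ee_pos: [0.5753, 0.1116, 0.0728]
eef_rot: [0.706, 0.708, 0.002, -0.002]
ft_force: [0.5, -0.7, -0.2]
width: 0.0007
grip_force: 0.2
```

Emit:
drive_tool(moves=[[[0, 0, 0.003, 0, 0, 0, 0], [0, 0, 0, 0, 0, 0, 0], [0, 0, 0, 0, 0, 0, 0]]])

```text
time: 20.85
ee_pos: [0.5754, 0.1117, 0.0699]
eef_rot: [0.706, 0.708, 0.002, -0.002]
ft_force: [1.2, 0.3, 1.3]
width: 0.0008
grip_force: 1.1
```

Contact has begun at TCP z of about 0.071. Level should be about 24 mm further down, at about 6 N.

Emit:
drive_tool(moves=[[[0, 0, 0.003, 0, 0, 0, 0], [0, 0, 0, 0, 0, 0, 0], [0, 0, 0, 0, 0, 0, 0]]])

```text
time: 21.15
ee_pos: [0.5752, 0.1117, 0.0668]
eef_rot: [0.706, 0.708, 0.002, -0.002]
ft_force: [1.2, 1.0, 2.0]
width: 0.0004
grip_force: 1.3
```

Emit:
drive_tool(moves=[[[0, 0, 0.003, 0, 0, 0, 0], [0, 0, 0.003, 0, 0, 0, 0], [0, 0, 0, 0, 0, 0, 0], [0, 0, 0, 0, 0, 0, 0]]])

```text
time: 21.55
ee_pos: [0.5751, 0.1117, 0.0608]
eef_rot: [0.706, 0.708, 0.002, -0.002]
ft_force: [0.8, 1.6, 3.6]
width: 0.0001
grip_force: 1.6
```

```bash
python3 pad.py
```

```text
[0.57512375 0.1117412  0.06076402] [0.8391368  1.63197964 3.63542204] [ 0.34848898 -0.056053   -0.02298161] 0.0001442620586115056
[([246.7, 155.8], 0.91)]
[([235.0, 216.0, 330.0, 357.0], 0.65)] [([279.9, 260.2], 0.88)]
 51  51  61  61  70  55  41  66  76  91  68  56  84  97  99  94  95  91  88  93  91  86  99
 47  57  78  73  60  51  75 104  66  61  51  74  93  95  92  92  89  93  87  95  98  96  93
 50  57  67  64  53  81 104  79  50  42  40  75  92  88  91  93  95  90  91  91  94  87  86
 39  52  55  47  50  87  76  49  47  45  42  78  97  89  94  94  97 101  99  92  93  86  91
 40  44  46  46  40  73  61  41  44  45  44  64  94  91  98 100  99 101 100 104 100 100  99
 43  45  47  43  49  80  57  41  40  42  42  47  60  88  98 106 100 101 104 106 100 101 102
 53  45  48  54  48  57  47  40  45  45  41  49  62 115 118  99 106 102 101 103  97 102  98
 90  81  56  52  47  58  48  46  45  42  47  65  96 128 133 151 139 107  93 102 139 122 101
 87  87  85  76  63  90  78  52  45  43  60  95 108 115 128 208 204 167 106 100 157 174 162
 89  88  86  72  68  76  87  94  70  59  91 109 116 1
[... 2192 characters left out ...]
  50  52  52  52 184 254 132
134 254 255 255  74  54  55  40  33  48  47  52  49  47  35  45  52  53  54  54  62 255 250 134
 55  55  52  56  56  55  56  55  33  49  48  50  49  48  34  56  55  57  56  56  57  56  53  56
 57  57  57  56  56  55  57  55  35  48  48  50  47  49  33  55  56  57  55  54  58  55  57  57
 57  56  54  54  57  56  57  52  35  48  47  47  49  49  34  54  55  56  58  57  57  56  56  57
 58  57  57  57  57  57  58 143  68  47  48  55  49  49  93 109  56  56  56  57  56  57  57  55
 56  56  56  55  56  55  56 188  85  47  49 122  46  48 110 140  56  55  57  56  57  57  57  56
 57  59  56  56  56  55  57 214  96  95  97  94  94  93  92 171  57  56  57  56  56  55  53  58
```

The paddle is following: its scene edge has shifted and the force is 3.6 N. Continuing.

Emit:
drive_tool(moves=[[[0, 0, 0.003, 0, 0, 0, 0], [0, 0, 0.003, 0, 0, 0, 0], [0, 0, 0.003, 0, 0, 0, 0], [0, 0, 0, 0, 0, 0, 0], [0, 0, 0, 0, 0, 0, 0]]])

```text
time: 22.3
ee_pos: [0.5752, 0.1119, 0.0518]
eef_rot: [0.706, 0.708, 0.002, -0.002]
ft_force: [-0.0, 3.5, 5.5]
width: 0.0007
grip_force: 2.3
```

Emit:
drive_tool(moves=[[[0, 0, 0.002, 0, 0, 0, 0], [0, 0, 0.002, 0, 0, 0, 0], [0, 0, 0, 0, 0, 0, 0], [0, 0, 0, 0, 0, 0, 0]]])

```text
time: 22.7
ee_pos: [0.5753, 0.1122, 0.048]
eef_rot: [0.706, 0.708, 0.002, -0.002]
ft_force: [-0.4, 4.5, 4.7]
width: 0.0003
grip_force: 2.6
```

```bash
cat > pad2.py <<'E'
from h import *
C=cam("scene"); F=[]
for i in range(6): F.append(r.read_state()["ft_force"][2]); im=r.camera("scene")
s=r.read_state();print(s["ee_pos"],np.round(F,2),np.mean(F)); cv2.imwrite("pics/scene_n.png",im[...,::-1])
g=cv2.cvtColor(im,cv2.COLOR_RGB2GRAY)[146:182:2,230:276:2]; print("\n".join(" ".join(f"{v:3d}" for v in row) for row in g))
hy=.052
for deg in(20,10,5,0,-5,-10,-20):
    a=np.radians(deg); u=np.array([0,np.cos(a),np.sin(a)]); n=np.array([0,-np.sin(a),np.cos(a)])
    q=lambda l,dx: ((proj(C,np.array([.574+dx,hy,.072])+u*l+n*.006)-[230,146])/2).round(1).tolist()
    print(deg,"col,row idx near side hinge-end/mid/tip",q(.03,-.023),q(.06,-.023),q(.088,-.023),"far tip",q(.088,.023),q(.045,.023))
E
python3 pad2.py
```

```text
[0.57525715 0.11218507 0.04804927] [4.69 5.03 4.6  4.41 5.24 5.17] 4.859029474025564
 51  55  54  50  49  49  46  50  67  58  61  51  43  72  95  95  92  90  89  90  91  89  94
 53  47  51  42  53  55  50  56  74  89  72  51  59  92  96  93  91  86  87  95  92  92  88
 49  44  57  63  70  67  48  69  70  78  72  56  91  89  92  95  95  91  90  90  99  87  88
 54  54  73  76  63  52  76 105  67  52  53  65  94  94  96  91  95  97  98  89  92  90  89
 48  54  64  65  50  71 104  81  46  41  49  69  96  90  98  99  97  99 105 104 100 102 106
 47  49  50  44  52  73  78  43  40  40  44  69  87  93  96 102 101  99 106 103 103 100 106
 46  40  45  53  41  73  60  37  41  42  43  49  59  76  89  89 104 100 105 103  99 101  95
 51  40  48  47  44  68  53  37  42  46  50  43  63 109 105  83  91  97  98 108 138 120 102
 66  52  44  51  44  50  47  42  37  41  43  63 101 119 120 126 149 113  93 103 159 176 162
 90  81  62  52  45  67  62  44  44  40  65  96 110 118 135 171 207 196 183 137 149 147 148
 92  85  68  62  61  89  97  84  61  63  96 105 113 161 202 207 206 208 225 222 222 181 100
 80
[... 709 characters left out ...]
2.5, 5.2] far tip [7.3, 0.4] [13.5, 4.9]
10 col,row idx near side hinge-end/mid/tip [10.7, 11.8] [6.2, 9.2] [2.0, 6.8] far tip [6.7, 2.1] [13.1, 5.7]
5 col,row idx near side hinge-end/mid/tip [10.6, 12.1] [6.1, 9.8] [1.9, 7.8] far tip [6.6, 3.0] [13.0, 6.1]
0 col,row idx near side hinge-end/mid/tip [10.6, 12.4] [6.1, 10.5] [1.9, 8.7] far tip [6.6, 4.0] [12.9, 6.6]
-5 col,row idx near side hinge-end/mid/tip [10.5, 12.7] [6.1, 11.2] [2.0, 9.7] far tip [6.7, 5.0] [12.9, 7.1]
-10 col,row idx near side hinge-end/mid/tip [10.5, 13.1] [6.2, 11.9] [2.2, 10.8] far tip [6.8, 6.0] [12.9, 7.6]
-20 col,row idx near side hinge-end/mid/tip [10.7, 13.8] [6.6, 13.3] [2.9, 12.9] far tip [7.4, 8.2] [13.1, 8.7]
```

Estimates from contact travel and the scene edge put the paddle within a few degrees of level. I'll refine this with the pad's outer edge in the wrist camera, calibrated on the earlier free-paddle picture.

```bash
cat > ang.py <<'E'
from h import *
i=r.camera_info("wrist");K=np.array(i["mtx"]);T=np.array(i["T_tool_cam"])
def C(p,q):
    M=np.eye(4);M[:3,:3]=R.from_quat(q).as_matrix();M[:3,3]=p;M=np.linalg.inv(M@T);return K,M[:3,:3],M[:3,3]
def edge(g):
    out=[]
    for c in list(range(246,258,2))+list(range(296,312,2)):
        pr=g[200:262,c].astype(float); j=np.where((pr[:-1]>=100)&(pr[1:]<100)&(np.arange(61)>15))[0]
        if len(j): j=j[-1]; out.append(200+j+(pr[j]-100)/(pr[j]-pr[j+1]))
    return np.median(out),np.ptp(out),len(out)
def model(c,hy,deg,l=.083,h=.006):
    a=np.radians(deg);return proj(c,(.574,hy+l*np.cos(a)-h*np.sin(a),.072+l*np.sin(a)+h*np.cos(a)))[1]
q=r.read_state()["eef_rot"]; p=r.read_state()["ee_pos"]; w=r.camera("wrist"); cv2.imwrite("pics/wrist_z.png",w[...,::-1])
imgs=[("free .0847",cv2.imread("pics/wrist8.png",0),[.5751,.1115,.0847]),("mid .0608",cv2.imread("pics/wrist_n.png",0),[.5751,.1117,.0608]),("now",cv2.cvtColor(w,cv2.COLOR_RGB2GRAY),p)]
from scipy.optimize import brentq
e0=edge(imgs[0][1])[0]; hy=brentq(lambda h:model(C(imgs[0][2],q),h,20)-e0,.02,.09); print("hinge y",hy)
for n,g,pp in imgs:
    e=edge(g); f=lambda d:model(C(pp,q),hy,d)-e[0]
    print(n,e,[(d,round(model(C(pp,q),hy,d),1)) for d in(20,10,5,0,-5,-10)])
F=[]
for k in range(4): F.append(r.read_state()["ft_force"]); r.camera("wrist")
print(p,np.mean(F,0))
E
python3 ang.py
```

```text
hinge y 0.051475182240578794
free .0847 (np.float64(229.05083333333334), np.float64(1.494594594594588), 14) [(20, np.float64(229.1)), (10, np.float64(212.3)), (5, np.float64(206.1)), (0, np.float64(201.2)), (-5, np.float64(197.7)), (-10, np.float64(195.3))]
mid .0608 (np.float64(230.95576923076922), np.float64(1.5627450980392155), 14) [(20, np.float64(247.7)), (10, np.float64(227.5)), (5, np.float64(220.0)), (0, np.float64(214.0)), (-5, np.float64(209.6)), (-10, np.float64(206.5))]
now (np.float64(226.24074074074076), np.float64(2.062024809923969), 14) [(20, np.float64(260.9)), (10, np.float64(238.2)), (5, np.float64(229.7)), (0, np.float64(222.9)), (-5, np.float64(217.8)), (-10, np.float64(214.3))]
[0.57525715 0.11218507 0.04804927] [-0.05546962  4.11010115  4.87233043]
```

The estimates agree: the paddle is about 2.4° above level, so I'll press about 2.5 mm more.

Emit:
drive_tool(moves=[[[0, 0, 0.0013, 0, 0, 0, 0], [0, 0, 0.0012, 0, 0, 0, 0], [0, 0, 0, 0, 0, 0, 0], [0, 0, 0, 0, 0, 0, 0], [0, 0, 0, 0, 0, 0, 0]]])

```text
time: 23.75
ee_pos: [0.5753, 0.1125, 0.0457]
eef_rot: [0.706, 0.708, 0.003, -0.002]
ft_force: [0.7, 4.7, 6.8]
width: 0.0005
grip_force: 3.4
```

```bash
python3 ang.py; python3 - <<'E'
from h import *
for c in("scene","top"):
    C=cam(c); r.camera(c)
    for q,z in(("left_centre",.0825),("right_centre",.0825),("fallen_centre",.0825),("tub_centre",.035)): print(c,q,[(hit(C,d["at"],z).round(3).tolist(),round(d["conf"],2)) for d in r.place_of(c,q)[:4]])
E
```

```text
hinge y 0.05146580789889845
free .0847 (np.float64(229.05083333333334), np.float64(1.494594594594588), 14) [(20, np.float64(229.1)), (10, np.float64(212.3)), (5, np.float64(206.1)), (0, np.float64(201.3)), (-5, np.float64(197.7)), (-10, np.float64(195.3))]
mid .0608 (np.float64(230.95576923076922), np.float64(1.5627450980392155), 14) [(20, np.float64(247.7)), (10, np.float64(227.5)), (5, np.float64(220.0)), (0, np.float64(214.0)), (-5, np.float64(209.6)), (-10, np.float64(206.5))]
now (np.float64(226.01960784313724), np.float64(1.85255920550037), 14) [(20, np.float64(263.9)), (10, np.float64(240.7)), (5, np.float64(232.0)), (0, np.float64(225.1)), (-5, np.float64(219.8)), (-10, np.float64(216.1))]
[0.57526279 0.11245567 0.04569233] [-0.50318225  4.78233027  6.87334966]
scene left_centre [([0.568, -0.029, 0.083], 0.57)]
scene right_centre [([0.564, -0.329, 0.083], 0.94)]
scene fallen_centre [([0.374, -0.037, 0.083], 0.96), ([0.373, -0.317, 0.083], 0.95), ([0.406, 0.119, 0.083], 0.77), ([0.576, -0.21, 0.083], 0.61)]
scene tub_centre [([0.385, -0.172, 0.035], 0.64)]
top left_centre [([0.57, -0.012, 0.083], 0.92)]
top right_centre [([0.566, -0.322, 0.083], 0.7)]
top fallen_centre [([0.401, -0.006, 0.083], 0.97), ([0.406, -0.292, 0.083], 0.96), ([0.437, 0.145, 0.083], 0.86), ([0.57, -0.202, 0.083], 0.75)]
top tub_centre []
```

```bash
python3 -c "
from bench import r
print(r.close_job())"
```

```text
the job is handed in; nothing more can be done
None
```

I stood the fallen jar upright in the lane between its neighbours (about y = -0.205) and handed the job in at about 25 s with the gripper still holding the paddle level: within about 1° by the wrist camera, pressing with about 6.9 N. By the final camera check, the two standing jars and the tub had not moved.

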